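# Spin-test two blower fans and scrap the one that binds

### The arm

A 7-joint arm with a two-finger parallel gripper is mounted at the origin on the work surface. World frame = base frame: x ahead of the robot, y to its left, z up, the work surface at z = 0. Lengths are in m, angles in rad, forces in N, time in s.
With the tool pointing down it reaches from about 0.35 to 0.9 m from the base axis. Payload 19.9 kg.
Tool frame: the origin (TCP) lies midway between the tips of the shut fingers; the grasp point (between the pads) lies robot.grip_point_offset behind it (robot.grip_point_offset is the distance from the TCP to the grasp point, in m); z points along the fingers, y is the line along which they close (so a half turn about z gives the same grasp; the last joint's range is limited). The gripper opens to 94 mm and grips with 3 to 60 N. Pads are 16 mm wide; open, the fingers measure 119 mm over their backs; the gripper's body (75 mm by 177 mm) begins 78 mm behind the grasp point.
Start: joints at [1.248, 0.417, -0.01, 1.614, 0.005, 1.111, -0.053], TCP at [0.173, -0.601, 0.205] pointing down, gripper open.
Joint ranges: [-2.81, 2.81], [-0.39, 2.02], [-1.27, 1.25], [0.06, 2.57], [-1.19, 4.33], [0.19, 2], [-2.82, 2.82]. Speed limits (rad/s): [1.89, 1.89, 2.39, 2.39, 3.01, 3.01, 3.01].

### API

Orientations are given as a rotation vector (axis times angle).
In Python, from station import robot, capture, camera_model gives the robot as it stands. The module is installed in compiled form; this text tells all that it offers. Calls block until the motion is done:
- robot.goto(position, orientation): joint-space move of the TCP to a pose.
- robot.movel(position, v=0.15, orientation=None, stop_force=None): straight line of the TCP; orientation=None keeps the orientation; v is the mean speed in m/s. With stop_force (N) it stops when the force on the tool has changed by that much, and returns True; else False.
- robot.move_j(angles): joint-space move.
- robot.grip(opening, force=None): opening from 0.0 (shut) to 1.0 (fully open); force is the grip in N (None keeps the last); returns when the fingers have stopped.
- robot.hold(seconds).
- robot.solve_ik(position, orientation): joint angles nearest the present ones, or None.
- robot.sense(): the state.
- capture(name): name is "scene" or "top" or "wrist"; returns the picture (400x640x3 uint8, red, green, blue); there is no depth.
- camera_model(name): a dict with "intrinsics" (3x3 intrinsics, pixels), "dist_coeffs" ([k1, k2, p1, p2, k3] as OpenCV has them; the pictures are not rectified), "eye" and "orientation" of the camera in the world. Camera axes: x right, y up, looking along -z (the intrinsics and any distortion apply to the point x, -y, -z); pixel columns grow to the right and rows downward; lengths in m; the calibration is good to about 2 mm. A picture is of the moment at which its call begins: read the wrist's pose just before it. camera_model takes no time and is no camera call; for the wrist camera it gives the pose at the moment of the call.
A pose or a line that the arm cannot do raises robot.IKError and nothing moves.
- robot.close_job(): hands the job in; it is judged then, once.
The state is a dict: "time_s": time; "joints": joint angles; "qd": joint speeds; "effort": joint torques, N m; "position": TCP position; "eef_rot": TCP orientation; "force": force on the tool from outside, world axes, zero at the start; "ft_torque": the same for the moment, N m; "grip_width": opening from 0.0 (shut) to 1.0 (fully open); "gripper_force": force on a finger pad.
Only numpy, scipy, OpenCV 4.12 (cv2) and the standard library are available. Lean on these libraries where they do the work, as an engineer would, in place of code of your own. Each camera call takes 0.05 s, during which the arm holds its last target. There are 200 camera calls.

### The job

Two fan motors stripped from cars stand on the bench: push a blade of each one's wheel round by about an eighth of a turn or more and let go, to see whether it runs on freely. Take the one whose wheel binds (stops the moment you let go) and stand it upright in the grey scrap bin; leave the good one standing where it is.

Things in the scene. Friction and masses are not known exactly. Their poses are not given: they have to be found in the camera images.
- fan_1_grip (a point): Fan motor 1: point on its axle, half-way up the round nose to lift it by (28 mm wide, 62 to 94 mm up; it turns with the wheel), 80 mm above the foot's underside. Steel motor standing on the bench (foot 72 mm wide, can 54 mm wide, 34 mm high, small white socket), black three-bladed fan wheel on top; top at 98 mm; 0.6 kg. z up along the axle; x, y fixed to the motor, not the wheel.
- wheel_1 (a joint): Wheel angle on motor 1, rad, + = counter-clockwise from above, no limit. At 0 the blade with a small steel clip lies along motor x, the others at 120, 240 deg. Blades 16 to 58 mm from the axle, 37 to 60 mm above the foot's underside, 4 mm thick, leaning 32 deg; hub 32 mm wide. A good wheel runs on for seconds after a push; a binding one needs about 1 N at a blade and stops as the push ends.
- fan_2_grip (a point): Fan motor 2: point on its axle, half-way up the round nose to lift it by (28 mm wide, 62 to 94 mm up; it turns with the wheel), 80 mm above the foot's underside. Steel motor standing on the bench (foot 72 mm wide, can 54 mm wide, 34 mm high, small white socket), black three-bladed fan wheel on top; top at 98 mm; 0.6 kg. z up along the axle; x, y fixed to the motor, not the wheel.
- wheel_2 (a joint): Wheel angle on motor 2, rad, + = counter-clockwise from above, no limit. At 0 the blade with a small steel clip lies along motor x, the others at 120, 240 deg. Blades 16 to 58 mm from the axle, 37 to 60 mm above the foot's underside, 4 mm thick, leaning 32 deg; hub 32 mm wide. A good wheel runs on for seconds after a push; a binding one needs about 1 N at a blade and stops as the push ends.
- scrap_bin_in (a point): centre of the inner floor (5 mm above the bench) of the open grey scrap bin, fixed, outside 240 mm along its x, 260 mm along its y, walls 5 mm thick and 55 mm high; z up. Exactly one of the two fans belongs in it.
Things that resemble listed ones, but are neither listed nor needed, are in the scene too. What is shaped like the part that bears fan_2_grip but pink is not meant.

How it is judged:
On the way:
1. both fan wheels have been turned (17 degrees or more from the motor's zero, where they start within 6 degrees) while both motors stand on the bench within 60 mm of their starts ((value of joint wheel_1 above 0.3 rad or value of joint wheel_1 below -0.3 rad) and (value of joint wheel_2 above 0.3 rad or value of joint wheel_2 below -0.3 rad) and distance of each of fan_1_grip, fan_2_grip from where it was at the start of the episode below 0.06 m and angle between each of fan_1_grip, fan_2_grip's own z axis and vertical below 0.2 rad), for 0.05 s.
At the end, for the whole second after the job is handed in: The motor whose wheel binds stands on the floor of the scrap bin, upright within 10 degrees, released and at rest; the good one stands upright on the bench within 60 mm of where it began (its wheel may still be turning) (x of fan_2_grip in the frame of scrap_bin_in between -0.1 and 0.1 m and y of fan_2_grip in the frame of scrap_bin_in between -0.11 and 0.11 m and z of fan_2_grip in the frame of scrap_bin_in between 0.07 and 0.09 m and angle between each of fan_2_grip, fan_1_grip's own z axis and vertical below 0.17 rad and linear speed of fan_2 below 0.03 m/s and distance of fan_1_grip from where it was at the start of the episode below 0.06 m); the robot touches nothing.
It fails at once if a fan is tipped over (leans more than 40 degrees) (angle between any of fan_1_grip, fan_2_grip's own z axis and vertical above 0.7 rad).
It also fails if it takes over 58 s, if anything falls off the work surface, if the arm or the gripper's body presses on something with over 40 N, if the wrist force passes 120 N, or if a joint passes its speed limit or range.

## Working session

There is one attempt and no reset: what is moved stays moved. The work goes in short steps, each a Python script; the robot and the scene stay as the last script left them, time stands still between calls to the robot, and variables do not carry over. Pictures are saved under pics/ and viewed, at most 10 in all, crops included, and the job is handed in when it is done.

```bash
mkdir -p pics; python3 - <<'E'
from station import robot,capture,camera_model
import cv2,numpy as np
a=capture("scene");b=capture("top")
cv2.imwrite("pics/scene.png",a[:,:,::-1]);cv2.imwrite("pics/top.png",b[:,:,::-1])
for n in("scene","top","wrist"):print(n,camera_model(n))
s=robot.sense();print(s["position"],s["eef_rot"],s["time_s"],robot.grip_point_offset)
E
```

```text
scene {'intrinsics': array([[415.90612061,   0.        , 320.15413922],
       [  0.        , 415.90612061, 202.00055742],
       [  0.        ,   0.        ,   1.        ]]), 'dist_coeffs': array([-0.07384014,  0.        ,  0.        ,  0.        ,  0.        ]), 'eye': array([ 0.8798534 , -0.59879865,  0.69365964]), 'orientation': array([0.81611145, 0.25500889, 0.58559084])}
top {'intrinsics': array([[504.30345273,   0.        , 320.9464864 ],
       [  0.        , 504.30345273, 201.97837448],
       [  0.        ,   0.        ,   1.        ]]), 'dist_coeffs': array([-0.15989862,  0.        ,  0.        ,  0.        ,  0.        ]), 'eye': array([ 0.33558843, -0.0239355 ,  1.19997574]), 'orientation': array([ 0.08543487, -0.0881496 , -1.5885743 ])}
wrist {'intrinsics': array([[321.02139688,   0.        , 323.91708244],
       [  0.        , 321.02139688, 201.14540245],
       [  0.        ,   0.        ,   1.        ]]), 'dist_coeffs': array([-0.00355424,  0.        ,  0.        ,  0.        ,  0.        ]), 'eye': array([ 0.24166076, -0.58111634,  0.38441641]), 'orientation': array([-0.20908793,  0.15846735, -1.28384683])}
[ 0.17312041 -0.60018947  0.20490077] [-3.10959677e+00 -4.39570758e-01  3.46695355e-04] 0.1 0.0188
```

View pics/scene.png

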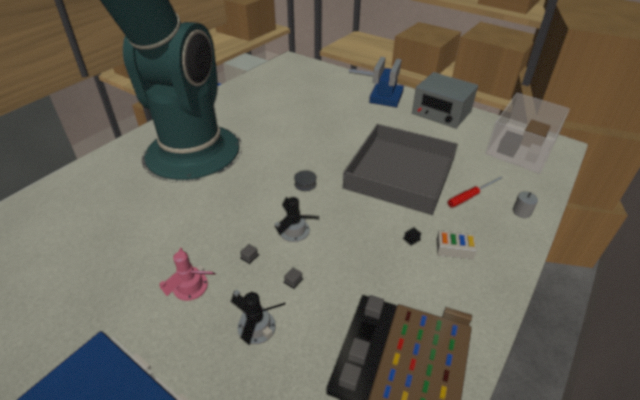

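View pics/top.png

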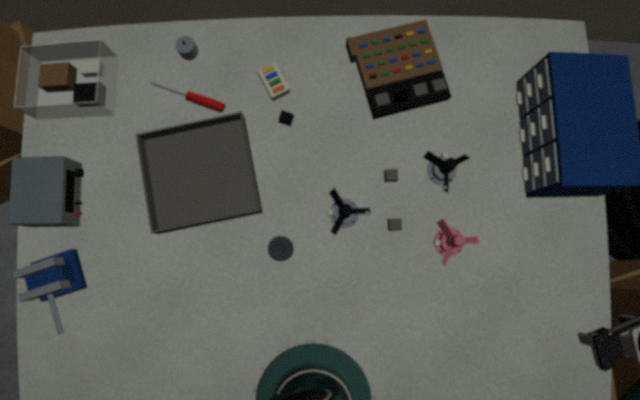

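Candidates are two black fans in the top view at (345,210) and (443,168), which also show in the scene view at (292,220) and (255,315). The pink look-alike at (453,240) is not meant. The bin's outer corners are at about (137,133), (242,113), (262,212) and (155,232). Next is one close crop.

```bash
cat > h.py <<'E'
import cv2,numpy as np
from scipy.spatial.transform import Rotation as R
from station import robot,capture,camera_model
def ray(m,uv):
    p=cv2.undistortPoints(np.array([[uv]],float),m["intrinsics"],m["dist_coeffs"])[0,0]
    d=R.from_rotvec(m["orientation"]).apply([p[0],-p[1],-1]);return m["eye"],d
def onplane(m,uv,z):
    e,d=ray(m,uv);return e+d*(z-e[2])/d[2]
def proj(m,P):
    q=R.from_rotvec(m["orientation"]).inv().apply(np.array(P)-m["eye"])*[1,-1,-1]
    return cv2.projectPoints(q.reshape(1,1,3),np.zeros(3),np.zeros(3),m["intrinsics"],m["dist_coeffs"])[0][0,0]
def tri(rs):
    A=0;b=0
    for e,d in rs:
        d=d/np.linalg.norm(d);M=np.eye(3)-np.outer(d,d);A=A+M;b=b+M@e
    return np.linalg.solve(A,b)
E
python3 - <<'E'
from h import *
m=camera_model("top")
b=cv2.imread("pics/top.png");a=cv2.imread("pics/scene.png")
f=lambda im,u,v:cv2.resize(im[v-35:v+35,u-45:u+45],(396,300),interpolation=cv2.INTER_CUBIC)
cv2.imwrite("pics/c.png",np.vstack([np.hstack([f(b,345,210),f(b,443,168)]),np.hstack([f(a,292,215),f(a,255,315)])]))
for u in[(345,210),(443,168)]:print(onplane(m,u,.05))
for u in[(137,133),(242,113),(262,212),(155,232)]:print(onplane(m,u,.055))
E
```

```text
[ 0.44326772 -0.08190838  0.05      ]
[ 0.53711674 -0.31380815  0.05      ]
[0.63599654 0.40742865 0.055     ]
[0.67634492 0.15431331 0.055     ]
[0.44187576 0.10791789 0.055     ]
[0.39995306 0.35771726 0.055     ]
```

View pics/c.png

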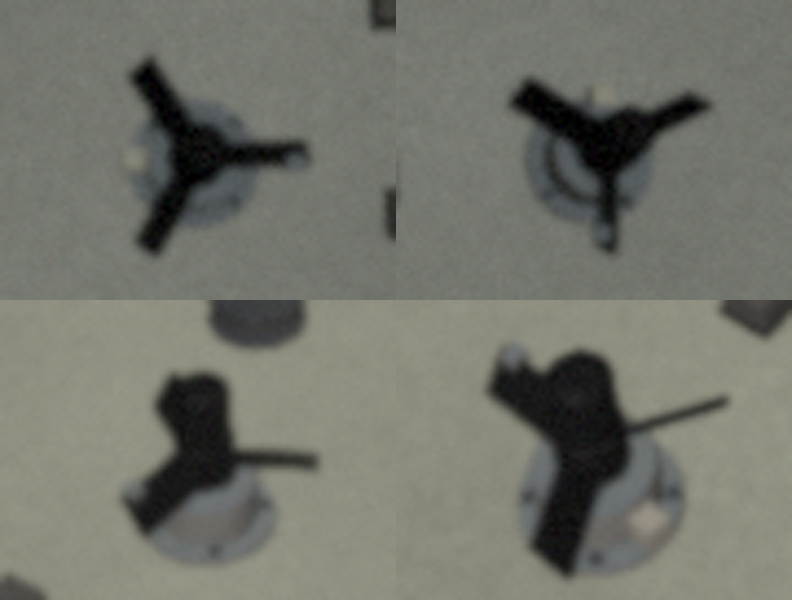

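Both black fans are confirmed: steel foot, white socket, and a clip blade pointing about -y on fan A and about -x on fan B. I'll locate the axles from the foot centre (top view) and the nose top (scene view), then push B's clip blade.

```bash
cat >> h.py <<'E'
def down(yaw): # tool z down, tool y along world angle yaw
    y=np.array([np.cos(yaw),np.sin(yaw),0]);z=np.array([0,0,-1.]);return R.from_matrix(np.c_[np.cross(y,z),y,z]).as_rotvec()
def push(c,ang,yaw,name,v=.12):
    """push blade at world angle ang CCW by a straight tangential stroke, then film"""
    r=np.array([np.cos(ang),np.sin(ang)]);t=np.array([-r[1],r[0]])
    P=lambda s,z:np.r_[c+r*.037+t*s,z]
    o=down(yaw)
    if abs(robot.sense()["grip_width"])>.05: robot.grip(0.)
    robot.goto(P(-.05,.15),o);robot.movel(P(-.05,.047),v=.2)
    F0=capture("scene"),capture("top");robot.movel(P(.09,.047),v=v)
    fr=[F0]
    for i in range(4): fr.append((capture("scene"),capture("top")));robot.hold(.12)
    robot.movel(P(.09,.2),v=.3)
    fr.append((capture("scene"),capture("top")))
    rows=[]
    for k,n in enumerate(("scene","top")):
        u,w=proj(camera_model(n),[*c,.06]).astype(int)
        cr=[cv2.resize(f[k][w-35:w+35,u-32:u+32,::-1],(133,146)) for f in fr];rows.append(np.hstack(cr))
        print(n,[round(float(np.abs(cr[i].astype(float)-cr[i+1]).mean()),2) for i in range(5)])
    cv2.imwrite(f"pics/{name}.png",np.vstack(rows));print(robot.sense()["time_s"])
E
python3 - <<'E'
from h import *
t=camera_model("top");s=camera_model("scene")
for n,ft,nt,ns in(("A",(344.1,212.8),(345.5,209.5),(294.3,201)),("B",(441.6,171.5),(447.1,165.7),(252.3,295.9))):
    print(n,onplane(t,ft,.004),onplane(s,ns,.096),onplane(t,nt,.096))
for p in[(.443,-.08),(.537,-.31)]:
  for y in(0,np.pi/2,np.pi,-np.pi/2):print(p,y,np.round(robot.solve_ik(np.r_[p,.05],down(y)),2) if robot.solve_ik(np.r_[p,.05],down(y)) is not None else None)
E
```

```text
A [ 0.44092175 -0.08191856  0.004     ] [ 0.44678603 -0.08210184  0.096     ] [ 0.44004316 -0.08071712  0.096     ]
B [ 0.53661088 -0.32149353  0.004     ] [ 0.54064882 -0.31897604  0.096     ] [ 0.5341647  -0.31188024  0.096     ]
(0.443, -0.08) 0 [ 0.6   0.4  -0.56  2.14  0.33  0.68 -0.19]
(0.443, -0.08) 1.5707963267948966 [ 0.79  0.46 -0.8   2.14  0.5   0.73  1.23]
(0.443, -0.08) 3.141592653589793 [-0.75  0.61  1.08  2.18 -0.78  0.81 -2.3 ]
(0.443, -0.08) -1.5707963267948966 [ 0.44  0.37 -0.38  2.15  0.22  0.66 -1.66]
(0.537, -0.31) 0 [ 0.76  0.62 -0.39  1.73  0.3   0.85  0.24]
(0.537, -0.31) 1.5707963267948966 [ 0.92  0.67 -0.62  1.72  0.48  0.9   1.67]
(0.537, -0.31) 3.141592653589793 [ 0.34  0.59  0.18  1.75 -0.14  0.81 -2.56]
(0.537, -0.31) -1.5707963267948966 [ 0.57  0.59 -0.13  1.74  0.1   0.82 -1.17]
```

```bash
python3 - <<'E'
from h import *
push(np.array([.538,-.318]),np.pi,0,"pB")
E
```

```text
scene [28.63, 1.23, 1.22, 1.08, 16.56]
top [66.99, 1.41, 1.42, 1.42, 4.89]
6.9417
```

View pics/pB.png

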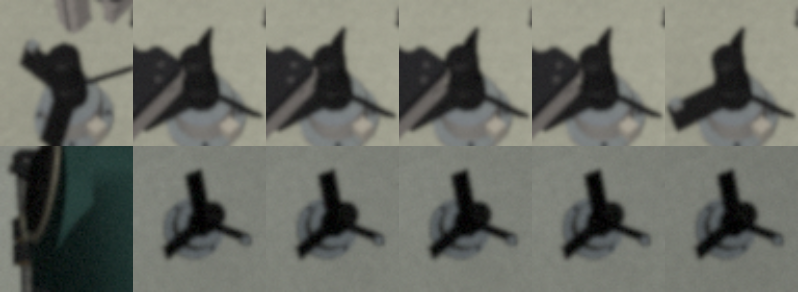

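After the push, B's wheel turned about 65° and stood still in every frame, so it binds. Now A.

```bash
python3 - <<'E'
from h import *
push(np.array([.4425,-.0815]),-np.pi/2,-np.pi/2,"pA")
E
```

```text
scene [39.17, 4.5, 4.34, 3.54, 31.28]
top [41.73, 12.8, 11.78, 11.04, 21.96]
12.35
```

View pics/pA.png

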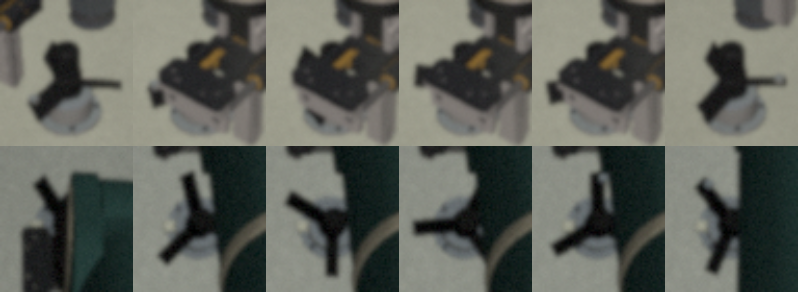

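A runs on freely and B binds. Next, a close wrist look at B before the grasp.

```bash
python3 - <<'E'
from h import *
robot.goto([.50,-.318,.26],down(-1.48));robot.grip(1.)
m=camera_model("wrist");w=capture("wrist");t=capture("top");s=capture("scene")
cv2.imwrite("pics/w.png",w[:,:,::-1])
for p in([.538,-.318,.096],[.538,-.318,.004]):print(proj(m,p))
np.save("m.npy",m,allow_pickle=True)
u,v=proj(camera_model("scene"),[.538,-.318,.05]).astype(int)
U,V=proj(camera_model("top"),[.538,-.318,.05]).astype(int)
print(u,v,U,V,robot.sense()["time_s"])
f=lambda im,u,v:cv2.resize(im[v-35:v+35,u-35:u+35,::-1],(200,200))
cv2.imwrite("pics/w.png",np.hstack([w[:,:,::-1][:,100:540],np.vstack([f(s,u,v),f(t,U,V)])]))
E
```

```text
[326.85462265 153.41767587]
[326.20746276 146.71716564]
254 309 444 167 14.8
```

View pics/w.png

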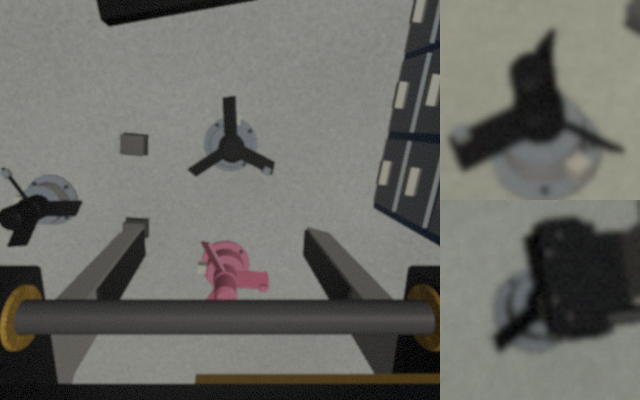

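The wrist view shows B's nose top at (332,149) and its foot centre at (331,145). That is about 5 mm towards -y of the estimate. The blades sit as expected, clear of the finger line. Grasping.

```bash
python3 - <<'E'
from h import *
m=np.load("m.npy",allow_pickle=True).item()
a=onplane(m,(332,149),.096);b=onplane(m,(331,145),.004);print(a,b)
c=(a[:2]+b[:2])/2
o=down(-1.48)
robot.goto(np.r_[c,.14],o)
print(robot.movel(np.r_[c,.067],v=.1,stop_force=8))
robot.grip(0.,force=30);s=robot.sense();print(s["grip_width"],s["gripper_force"],s["position"])
robot.movel(np.r_[s["position"][:2],.25],v=.15);s=robot.sense();print(s["grip_width"],s["force"],s["time_s"])
robot.goto([.5385,.257,.25],o);robot.hold(.2)
sc=capture("scene");u,v=proj(camera_model("scene"),[.5385,.257,.2]).astype(int)
cv2.imwrite("pics/lift.png",cv2.resize(sc[v-80:v+110,u-120:u+120,::-1],(600,475)))
s=robot.sense();print(s["grip_width"],s["force"],s["time_s"])
E
```

```text
[ 0.54312495 -0.3230036   0.096     ] [ 0.54084326 -0.32418732  0.004     ]
False
0.2950207835931435 29.992462560039712 [ 0.54201554 -0.32323637  0.06695522]
0.2904123703627889 [ 0.32856681 -0.03407993 -6.17660137] 18.6583
0.2881445089266063 [-0.20355075  0.46172051 -5.8745421 ] 20.9917
```

View pics/lift.png

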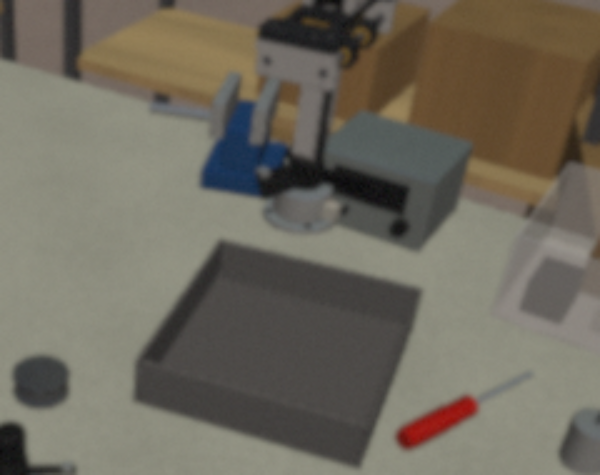

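The fan hangs upright in the grip above the bin. Lower it until contact, release and check.

```bash
python3 - <<'E'
from h import *
p=[.5385,.257]
robot.movel([*p,.09],v=.12)
print(robot.movel([*p,.069],v=.02,stop_force=3));s=robot.sense();print(s["position"],s["grip_width"],s["force"])
robot.grip(1.)
robot.movel([*p,.22],v=.15)
robot.goto([.35,.3,.35],down(-1.48));robot.hold(.3)
sc=capture("scene");tp=capture("top")
f=lambda n,im,P:(lambda u,v:cv2.resize(im[v-90:v+90,u-90:u+90,::-1],(390,390)))(*proj(camera_model(n),P).astype(int))
cv2.imwrite("pics/end.png",np.hstack([f("scene",sc,[.5,.1,.03]),f("top",tp,[.5,.1,.03])]))
s=robot.sense();print(s["force"],s["time_s"])
E
```

```text
True
[0.53833983 0.25719796 0.07177114] 0.2901224063502153 [-1.27769256  0.3022473   7.44580559]
[-1.10382468  0.08063768  0.17439924] 26.8917
```

View pics/end.png

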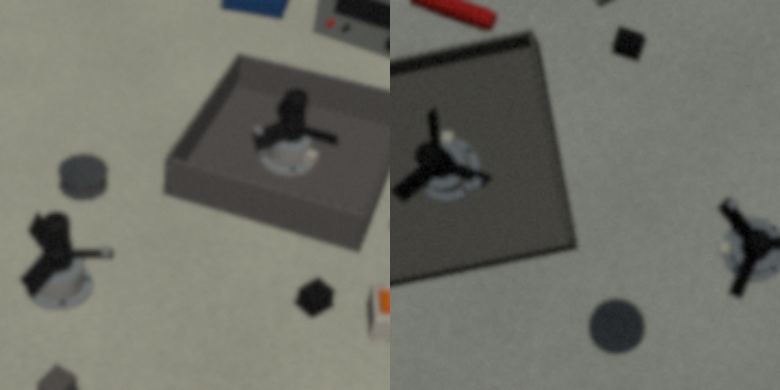

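Fan B stands upright in the bin, at (290,130) in the left half and (440,160) in the right half. Fan A is standing in its place.

```bash
python3 -c "
from station import robot
print(robot.close_job())"
```

```text
the job is handed in; nothing more can be done
None
```

The fan motor whose wheel binds (the one further from the robot, to its right) stands upright in the scrap bin, the free-running one still stands in its place on the bench, and the job was handed in at about 27 s of the 58 s allowed.

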